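# Fresh battery for the signal lamp

## Robot

A 7-joint arm with a two-finger parallel gripper is mounted at the origin on the work surface. World frame = base frame: x ahead of the robot, y to its left, z up, the work surface at z = 0. Lengths are in m, angles in rad, forces in N, time in s.
With the tool pointing down it reaches from about 0.4 to 0.875 m from the base axis. Payload 19.3 kg.
Tool frame: the origin (TCP) lies on the centre line of the jaws, within the pads' length; the fingertips stand 8 mm ahead of it and the grasp point (between the pads) lies 11 mm behind it; z points along the fingers, y is the line along which they close (so a half turn about z gives the same grasp; the last joint's range is limited). The gripper opens to 85 mm and grips with 20 to 120 N. Pads are 22 mm wide; open, the fingers measure 114 mm over their backs; the gripper's body (76 mm by 85 mm) begins 54 mm behind the grasp point. The pads swing forward as they close: fully open they stand 13 mm farther back than shut.
Start: joints at [1.068, 0.521, -0.036, 1.599, 0.021, 1.021, -0.113], TCP at [0.262, -0.567, 0.239] pointing down, gripper open.
Joint ranges: [-2.91, 2.91], [-0.3, 2.13], [-1.5, 1.42], [0.17, 2.43], [-1.26, 4.41], [0.16, 1.93], [-2.52, 2.52]. Speed limits (rad/s): [1.89, 1.89, 2.39, 2.39, 3.01, 3.01, 3.01].

## Interface

Orientations are given as [roll, pitch, yaw] about the fixed x, y, z axes, in that order (R = Rz(yaw) Ry(pitch) Rx(roll)).
In Python, from workcell import status, grab_frame, camera_params, bot, search_frame, silhouettes gives the robot as it stands.
- The arm moves only by the shell command python3 -m creep 'ROWS' [FORCE]. ROWS is JSON, a list of rows, each a list of 5 numbers: the shift along the tool's x, y, z in units of 60 mm (1.0 is 60 mm), then the turn about the tool's z in units of 8 degrees (1.0 is 8 degrees), then the opening, from 0 (shut) to 1 (fully open). In form: [[x, y, z, twist, hand], ...]. A call has 1 to 5 rows; each row is the pose to reach, as a shift and turn from the pose commanded when the call began, along the tool's axes at that moment; what a row does not reach only later rows make up. A row lasts 1/8 s, in which the tool goes at most 62.5 mm and 10.7 degrees, less where a joint would pass 70% of its speed; a pose out of reach is approached as far as the arm can. A call with a gripper value outside its range is refused whole. The fingers move at their own pace and stop on an object; FORCE is the grip in N (left out, the last holds). Time passes only in rows, so rows that repeat a pose let the fingers close. It gives the time, the measured TCP pose, the force, the opening and the grip force at its end, in the units of the state.
- status.observe(): the state, without advancing time (a new reading comes with each control period).
- grab_frame(name): name is "scene" or "top"; returns the picture (384x512x3 uint8, blue, green, red); there is no depth.
- camera_params(name): a dict with "K" (3x3 intrinsics, pixels), "rvec" (rotation vector, rad) and "tvec" (3), from world to camera coordinates, as OpenCV has them. Camera axes: x right, y down, z forward; pixel columns grow to the right and rows downward; lengths in m; the calibration is good to about 2 mm. A picture is of the moment at which its call begins. camera_params takes no time and is no camera call.
- bot.job_done(): hands the job in; it is judged then, once.
Trained networks look in the newest picture that a camera, given by its name, has taken for a name from the list of things; names that differ only in an ending like _2 or _b are one class to them, and where a whole thing is asked for, a point or a joint stands for the part that bears it (a point fixed in the world has none). Each returns a list of dicts, best first, with "p" (0 to 1); they miss things now and then, are a little off and sometimes report something else, mostly with a low value. They report only what shows in the picture. A call takes as long as a camera call.
- search_frame(camera, name): "extent" ([left, top, right, bottom] as shares, 0 to 1, of the picture: columns of its width, rows of its height, round what is visible of it).
- silhouettes(camera, name): "mask" (384x512 bool, what is visible of it) and "extent" ([left, top, right, bottom] as shares, 0 to 1, of the picture: columns of its width, rows of its height, round what is visible of it).
The state is a dict: "clock": time; "qpos": joint angles; "qd": joint speeds; "joint_efforts": joint torques, N m; "position": TCP position; "tool_rot": TCP orientation; "force": force on the tool from outside, world axes, zero at the start; "moment": the same for the moment, N m; "grip_width": finger opening in m; "finger_force": force on a finger pad.
Only numpy, scipy, OpenCV 4.12 (cv2) and the standard library are available. Lean on these libraries where they do the work, as an engineer would, in place of code of your own. Each camera call takes 0.05 s, during which the arm holds its last target. There are 200 camera calls.

## Task

The signal lamp on the bench needs a fresh battery: squeeze both side buttons of the flat pack in it and lift it out, then take the charged pack out of the charger the same way and clip it fully home in the lamp. Stand every flat pack, the one from the lamp and any that stand about on the bench, fully home in a charger bay, and click the lamp's lens turret round until the bullseye lens faces squarely out through the hood. Leave the spray can, the blue tin and the spare lamp hoods as they stand.

Things in the scene. Friction and masses are not known exactly. Their poses are not given: they have to be found in the camera images.
- lamp: the signal lamp: black steel, screwed to the bench on a 150 x 250 mm plate; origin under the plate's centre, z up, it shines to its +x through a slant-mouthed hood. The lens turret's vertical axis is at y = -58 mm, the battery box (94 mm square, top 85 mm above the bench, the square well in it) at y = +62 mm
- lamp_well (a point): centre of the floor of the lamp's battery well, axes as the lamp's. Mouth 50 mm along x, 54 mm along y, flared 4 mm at the rim; its rim is 30 mm above this point. Catch edges on the +x and -x sides, 18 mm above the floor: a pack goes in with its button axis (own y) along this x, either way round
- turret (a joint): angle of the lens turret, rad, growing clockwise seen from above; 0 when the bullseye faces squarely out through the hood. Spring click stops every 60 degrees (-2.094, -1.047, 0, 1.047), ends at -2.3 and 1.3; past half-way it snaps to the next stop by itself; about 0.2 N m turns it
- turret_grip (a point): centre of the bar-shaped finger grip on top of the turret, on its axis, 169 mm above the bench: bar 54 mm long (own x), 14 mm thick (own y), 26 mm high; the drum's flat top (94 mm across) is 150 mm above the bench. It turns with the turret; its +x end, with a brass pip, points where the bullseye looks
- bullseye (a point): crown of the bullseye, the one big domed glass lens (52 mm brass ring) on the side of the turret drum, 58 mm from the axis; the drum's other faces carry only flat black blanking plates
- pack_lamp_mid (a point): the flat pack clipped in the lamp at the start: box-shaped grey battery pack, 0.3 to 0.5 kg, 80 mm tall: black foot 50 x 46 mm, 30 mm high, below a head 54 x 48 mm. Point at its centre, 40 mm above its underside; z up; its two spring buttons face its own +y and -y
- pack_lamp: body of the pack in the lamp, origin at its underside. All packs: buttons 24 mm wide, 20 mm high, centred 60 mm above the underside, 62 mm apart over their faces; each goes in 6.5 mm (3.5 N to start, 8 N fully in) and draws in a steel hook near the foot, which else stands out 6 mm from the foot (58 mm over both)
- pack_full_mid (a point): the charged pack, the one clipped in bay 1 of the charger at the start, same make: box-shaped grey battery pack, 0.3 to 0.5 kg, 80 mm tall: black foot 50 x 46 mm, 30 mm high, below a head 54 x 48 mm. Point at its centre, 40 mm above its underside; z up; its two spring buttons face its own +y and -y
- pack_full: body of the charged pack, origin at its underside. Any pack in a well stands on its floor with the hooks 2 mm below the catch edges, and cannot be lifted unless both buttons are squeezed fully. It goes in with the buttons squeezed, or clicks in when pressed down; the buttons let go, the hooks spring out under the edges
- pack_full_l (a joint): travel of the charged pack's +y button and its hook, m: 0 out (hook engaged when in a well), 0.0065 fully pressed
- pack_full_r (a joint): the same for its -y button
- pack_a_mid (a point): a flat pack standing upright on the bench (may be absent), same make. box-shaped grey battery pack, 0.3 to 0.5 kg, 80 mm tall: black foot 50 x 46 mm, 30 mm high, below a head 54 x 48 mm. Point at its centre, 40 mm above its underside; z up; its two spring buttons face its own +y and -y
- pack_b_mid (a point): a flat pack standing upright on the bench (may be absent), same make. box-shaped grey battery pack, 0.3 to 0.5 kg, 80 mm tall: black foot 50 x 46 mm, 30 mm high, below a head 54 x 48 mm. Point at its centre, 40 mm above its underside; z up; its two spring buttons face its own +y and -y
- pack_c_mid (a point): a flat pack standing upright on the bench (may be absent), same make. box-shaped grey battery pack, 0.3 to 0.5 kg, 80 mm tall: black foot 50 x 46 mm, 30 mm high, below a head 54 x 48 mm. Point at its centre, 40 mm above its underside; z up; its two spring buttons face its own +y and -y
- bay1 (a point): centre of the floor of bay 1 of the four-bay charger, a flat black box 110 x 310 mm, wells in a row along y 74 mm apart, each just like the lamp's: mouth 50 mm along x by 54 mm along y, flared 4 mm, rim 30 mm above this point (45 mm above the bench), catch edges on the +x and -x sides; a pack's button axis goes along x, either way round
- bay2 (a point): centre of the floor of bay 2 of the four-bay charger, a flat black box 110 x 310 mm, wells in a row along y 74 mm apart, each just like the lamp's: mouth 50 mm along x by 54 mm along y, flared 4 mm, rim 30 mm above this point (45 mm above the bench), catch edges on the +x and -x sides; a pack's button axis goes along x, either way round
- bay3 (a point): centre of the floor of bay 3 of the four-bay charger, a flat black box 110 x 310 mm, wells in a row along y 74 mm apart, each just like the lamp's: mouth 50 mm along x by 54 mm along y, flared 4 mm, rim 30 mm above this point (45 mm above the bench), catch edges on the +x and -x sides; a pack's button axis goes along x, either way round
- bay4 (a point): centre of the floor of bay 4 of the four-bay charger, a flat black box 110 x 310 mm, wells in a row along y 74 mm apart, each just like the lamp's: mouth 50 mm along x by 54 mm along y, flared 4 mm, rim 30 mm above this point (45 mm above the bench), catch edges on the +x and -x sides; a pack's button axis goes along x, either way round
- spray_can_mid (a point): spray can, 52 mm across, 150 mm tall; point on its axis 75 mm above the bench. Only stands about: leave it
- milk_tin_mid (a point): blue tin with brass-coloured lid, 104 mm across, 117 mm tall; point on its axis 60 mm above the bench. Only stands about: leave it
- hood1_mid (a point): loose black lamp hood with slanted mouth, 96 mm across, up to 150 mm tall; point on its axis 60 mm above the bench. Only stands about: leave it

How it is judged:
By the outcome, as a careful person would: the job done as asked, in the order asked, and still so for the second after the job is handed in, with the robot touching nothing.
Of pack_a, pack_b, pack_c only 1 to 3 are there at a start; the rules pass over those that are not, and their reading is None.
At some moment in a run one of pack_a, pack_b, pack_c may be knocked a few centimetres aside while the robot is not near it.
It also fails if it takes over 210 s, if anything falls off the work surface, if the arm or the gripper's body presses on something with over 40 N, if the wrist force passes 120 N, or if a joint passes its speed limit or range.

## Working session

There is one attempt and no reset: what is moved stays moved. The work goes in short steps, Python scripts to look and compute and a shell command to move; the robot and the scene stay as the last step left them, time stands still between calls to the robot, and variables do not carry over. Pictures are saved under pics/ and viewed, at most 15 in all, crops included, and the job is handed in when it is done.

```bash
mkdir -p pics; ls; python3 - <<'E'
from workcell import status, grab_frame, camera_params
import cv2,numpy as np
s=status.observe(); print({k:np.round(v,3).tolist() for k,v in s.items()})
for n in("scene","top"):
    f=grab_frame(n); cv2.imwrite(f"pics/{n}0.png",f)
    c=camera_params(n); R=cv2.Rodrigues(np.array(c["rvec"],float))[0]
    print(n,np.round(c["K"],1).tolist(),"pos",np.round(-R.T@np.array(c["tvec"]).ravel(),3),np.round(R,2).tolist())
E
```

```text
pics
{'clock': 0.0, 'qpos': [1.068, 0.522, -0.036, 1.6, 0.021, 1.021, -0.113], 'qd': [-0.001, -0.0, 0.001, -0.0, 0.0, -0.001, -0.001], 'joint_efforts': [-0.0, -92.711, 1.979, -36.993, 0.018, 0.008, -0.0], 'position': [0.262, -0.567, 0.239], 'tool_rot': [-3.14, 0.0, 0.433], 'force': [0.633, 0.311, -0.075], 'moment': [0.015, 0.002, -0.027], 'finger_force': 0.0, 'grip_width': 0.085}
scene [[356.3, 0.0, 251.4], [0.0, 356.3, 189.0], [0.0, 0.0, 1.0]] pos [1.147 0.662 0.753] [[-0.77, 0.64, -0.02], [0.4, 0.45, -0.8], [-0.5, -0.63, -0.6]]
top [[415.3, 0.0, 262.8], [0.0, 415.3, 192.3], [0.0, 0.0, 1.0]] pos [ 0.461 -0.017  1.235] [[0.01, -1.0, -0.0], [-0.99, -0.01, -0.12], [0.12, 0.0, -0.99]]
```

View pics/scene0.png

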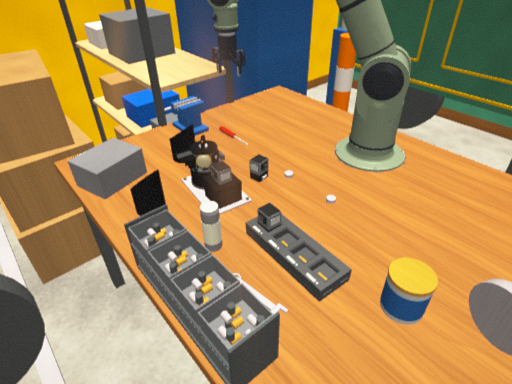

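View pics/top0.png

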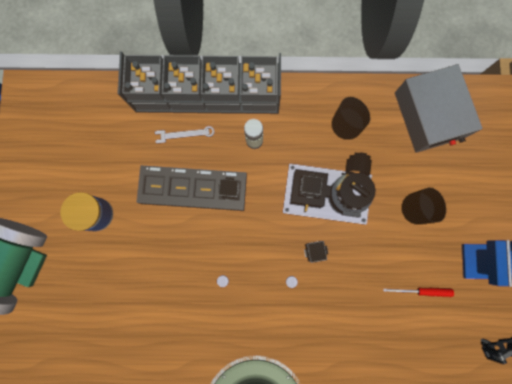

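The scene view shows the lamp at about (213,180), the charger at (295,250) with a pack in its far-left bay, and one loose pack at (259,167). The top view shows the lamp battery box at (311,187), the turret at (352,193), the charger at (192,188) with a pack at (229,187), and the loose pack at (316,251).

```bash
cat > h.py <<'E'
from workcell import status, grab_frame, camera_params, search_frame, silhouettes
import cv2,numpy as np
from scipy.optimize import minimize
C={n:camera_params(n) for n in("scene","top")}
def proj(n,P):
    c=C[n]; return cv2.projectPoints(np.array(P,float).reshape(-1,3),np.array(c["rvec"],float),np.array(c["tvec"],float),np.array(c["K"],float),None)[0].reshape(-1,2)
def ray(n,uv,z):
    c=C[n];R=cv2.Rodrigues(np.array(c["rvec"],float))[0];t=np.array(c["tvec"],float).ravel()
    d=R.T@np.linalg.inv(c["K"])@np.array([uv[0],uv[1],1.]);o=-R.T@t
    return o+d*(z-o[2])/d[2]
def T(p,P):
    c,s=np.cos(p[2]),np.sin(p[2]);P=np.array(P,float)
    return np.c_[p[0]+c*P[:,0]-s*P[:,1],p[1]+s*P[:,0]+c*P[:,1],P[:,2]]
def box(a,b,z0,z1): return [[x,y,z] for x in(-a/2,a/2) for y in(-b/2,b/2) for z in(z0,z1)]
def fit(masks,parts,p0):
    "masks {cam:mask}; parts: list of convex vertex lists; fit x,y,yaw by IoU (4x subpixel)"
    def cost(p):
        e=0
        for n,m in masks.items():
            im=np.zeros((384*2,512*2),np.uint8)
            for P in parts:
                h=cv2.convexHull(proj(n,T(p,P)).astype(np.float32)).reshape(-1,2)
                cv2.fillConvexPoly(im,np.round((h*2+.5)*16).astype(np.int32),255,shift=4)
            r=cv2.resize(im,(512,384),interpolation=cv2.INTER_AREA)/255.
            e+=1-np.minimum(r,m).sum()/np.maximum(r,m).sum()
        return e
    best=None
    for dy in(0,.1,-.1):
        s=np.array(p0)+[0,0,dy]
        r=minimize(cost,s,method="Nelder-Mead",options=dict(initial_simplex=[s,s+[.01,0,0],s+[0,.01,0],s+[0,0,.08]],xatol=1e-4,fatol=1e-5))
        if best is None or r.fun<best.fun: best=r
    return best.x,best.fun
E
python3 - <<'E'
from h import *
import pickle
M={}
for cam in("scene","top"):
    grab_frame(cam)
    for n in("lamp","bay1","pack_a_mid","turret_grip","bullseye"):
        for d in silhouettes(cam,n):
            m=d["mask"];ys,xs=np.nonzero(m)
            M.setdefault((cam,n),[]).append(m)
            if len(xs): print(cam,n,round(d["p"],2),"c",xs.mean().round(1),ys.mean().round(1),"n",len(xs),"bb",xs.min(),ys.min(),xs.max(),ys.max())
pickle.dump(M,open("M.pkl","wb"))
E
python3 - <<'E'
import cv2,numpy as np
a=cv2.imread('pics/top0.png')[140:280,130:390];b=cv2.imread('pics/scene0.png')[130:300,165:355]
a=cv2.resize(a,None,fx=2.6,fy=2.6,interpolation=3);b=cv2.resize(b[:85,:110],None,fx=6,fy=6,interpolation=3)
cv2.imwrite('pics/za.png',a);cv2.imwrite('pics/zb.png',b)
E
```

```text
scene lamp 0.98 c 210.3 176.1 n 2561 bb 175 135 250 212
scene bay1 0.69 c 301.0 256.3 n 4119 bb 246 214 351 300
scene turret_grip 0.92 c 204.5 152.2 n 659 bb 190 135 218 167
scene bullseye 0.71 c 204.4 152.3 n 679 bb 189 136 218 167
top lamp 0.69 c 333.2 191.4 n 4332 bb 282 153 375 224
top lamp 0.32 c 228.5 188.6 n 412 bb 218 177 238 200
top bay1 0.72 c 187.5 187.8 n 3851 bb 136 166 247 210
top turret_grip 0.87 c 355.0 190.6 n 1205 bb 335 173 375 209
top turret_grip 0.44 c 228.1 188.7 n 409 bb 218 178 238 199
top bullseye 0.77 c 354.4 190.5 n 1210 bb 334 173 374 209
```

View pics/za.png

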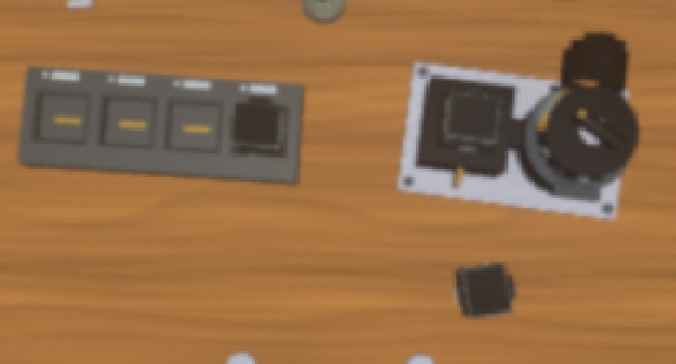

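View pics/zb.png

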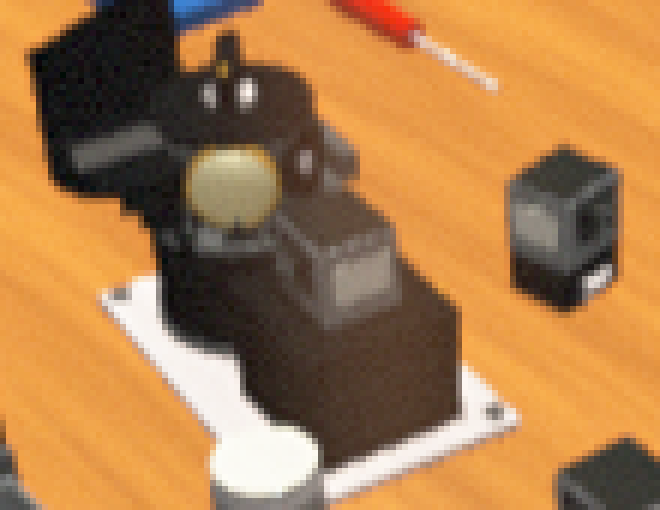

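The turret bar with its brass pip points about 55–60° counter-clockwise of the hood, so the turret is at -1.047. In the charger the pack is in the right-hand bay. The loose pack's buttons face along world y. Next I'll fit the poses.

```bash
python3 - <<'E'
from h import *
import pickle
from scipy.optimize import least_squares
M=pickle.load(open("M.pkl","rb"))
S=lambda u,v:(130+u/2.6,140+v/2.6)   # za zoom -> top px
Z=lambda u,v:(165+u/6,130+v/6)
p0=[*ray("top",(192,188),.045)[:2],-.06]
ch=[box(.11,.31,0,.045),[[x+a,y,z] for x,y,z in box(.054,.048,.045,.095)for a in(0,)]]
ch[1]=[[x,y-.111,z] for x,y,z in ch[1]]
for ms in(("top",),("scene",),("top","scene")):
    print("charger",ms,fit({n:M[n,"bay1"][0].astype(float) for n in ms},ch,p0))
def corners(obs,p0):
    f=lambda p:np.concatenate([proj(n,T(p,[P]))[0]-uv for n,uv,P in obs])
    r=least_squares(f,p0);return np.round(r.x,4),np.round(r.fun,1).tolist()
print("charger corners",corners([("top",S(29,67),[.055,.155,.045]),("top",S(304,85),[.055,-.155,.045]),("top",S(297,184),[-.055,-.155,.045]),("top",S(20,163),[-.055,.155,.045])],p0))
l0=[*ray("top",(332,193),0)[:2],-.1]
print("lamp corners",corners([("top",S(415,63),[.075,.125,.005]),("top",S(398,188),[-.075,.125,.005]),("top",S(616,218),[-.075,-.125,.005]),
 ("top",S(430,78),[.047,.109,.085]),("top",S(517,86),[.047,.015,.085]),
 ("scene",Z(328,500),[.075,.125,.005]),("scene",Z(520,420),[-.075,.125,.005]),("scene",Z(100,295),[.075,-.125,.005]),("scene",Z(460,310),[-.047,.109,.085])],l0))
for z in(.055+.08,): print("lamp pack top centre",ray("top",S(473,116),z))
print("bay1 pack top",ray("top",S(258,127),.095))
print("bays",[ray("top",S(*u),.015) for u in((66,119),(129,123),(195,127))])
print("loose top",ray("top",S(485,290),.08))
for cam in("top","scene"):
    grab_frame(cam)
    for n in("pack_lamp","pack_full_mid","pack_b_mid","spray_can_mid","hood1_mid"):
        for d in silhouettes(cam,n):
            m=d["mask"];ys,xs=np.nonzero(m)
            M.setdefault((cam,n),[]).append(m)
            if len(xs): print(cam,n,round(d["p"],2),"c",xs.mean().round(1),ys.mean().round(1),"n",len(xs),"bb",xs.min(),ys.min(),xs.max(),ys.max())
pickle.dump(M,open("M.pkl","wb"))
E
```

```text
charger ('top',) (array([ 0.62164993,  0.19486566, -0.05714254]), np.float64(0.11223496948347589))
charger ('scene',) (array([ 0.62074645,  0.19035462, -0.06709446]), np.float64(0.131928353867798))
charger ('top', 'scene') (array([ 0.6218049 ,  0.19363891, -0.05488946]), np.float64(0.25637731245144435))
charger corners (array([ 0.6196,  0.1893, -0.0593]), [-0.0, -0.3, 0.4, 0.1, 0.2, -0.2, -0.6, 0.3])
lamp corners (array([ 0.61  , -0.2072, -0.1056]), [-1.0, 0.6, 0.0, 2.0, 0.2, 0.3, -0.5, -0.1, -0.6, 0.7, -5.6, 2.4, 1.1, -1.0, -0.6, 0.1, 0.8, -1.4])
lamp pack top centre [ 0.6198106  -0.14565873  0.135     ]
bay1 pack top [0.61129505 0.0786491  0.095     ]
bays [array([0.62867753, 0.30464511, 0.015     ]), array([0.6248402 , 0.23258651, 0.015     ]), array([0.62104337, 0.1571833 , 0.015     ])]
loose top [ 0.44175251 -0.16409399  0.08      ]
top pack_lamp 0.7 c 309.9 186.1 n 441 bb 299 174 320 197
top pack_b_mid 0.89 c 315.1 251.3 n 442 bb 303 241 327 262
top spray_can_mid 0.96 c 253.2 133.6 n 455 bb 244 119 262 148
top spray_can_mid 0.54 c 310.5 185.2 n 498 bb 299 172 322 197
top hood1_mid 0.71 c 186.8 187.8 n 3727 bb 136 166 246 210
top hood1_mid 0.6 c 423.5 206.9 n 1348 bb 401 187 446 225
scene pack_lamp 0.69 c 220.9 173.3 n 425 bb 211 161 231 186
scene pack_full_mid 0.8 c 268.9 216.2 n 507 bb 258 203 280 230
scene pack_full_mid 0.41 c 301.2 256.4 n 4119 bb 246 215 351 299
scene pack_full_mid 0.2 c 210.5 176.3 n 2638 bb 176 136 251 213
scene pack_b_mid 0.71 c 258.7 167.1 n 448 bb 249 154 268 181
scene spray_can_mid 0.95 c 210.9 224.7 n 894 bb 200 200 222 250
scene spray_can_mid 0.61 c 258.6 166.9 n 412 bb 250 154 268 180
scene hood1_mid 0.57 c 181.9 140.7 n 482 bb 170 125 194 162
```

```bash
cat > plan.py <<'E'
import sys,numpy as np
from workcell import status
from scipy.spatial.transform import Rotation as Ro
LW=(.618,-.1456,1.466)
def plan(x,y,z,yaw):
    s=status.observe();R=Ro.from_euler("xyz",s["tool_rot"])
    d=R.inv().apply(np.array([x,y,z])-s["position"])/.06
    dy=(yaw-s["tool_rot"][2]+np.pi)%(2*np.pi)-np.pi
    print("pos",np.round(s["position"],4),"rpy",np.round(s["tool_rot"],3),"F",np.round(s["force"],1),"w",np.round(s["grip_width"],4),"ff",np.round(s["finger_force"],1),"t",round(s["clock"],2))
    print("shift",np.round(d,3),"twist",np.round(-np.degrees(dy)/8,2))
plan(*[eval(a) for a in sys.argv[1:5]])
E
python3 plan.py .618 -.1456 .26 1.466
```

```text
pos [ 0.2621 -0.5674  0.2393] rpy [-3.142 -0.     0.433] F [ 0.5  0.4 -0.1] w 0.0852 ff 0.0 t 1.3
shift [ 8.333 -3.894 -0.345] twist -7.4
```

```bash
python3 -m creep '[[0.8,-0.4,-0.7,-0.7,1],[1.6,-0.8,-0.7,-1.4,1],[2.4,-1.1,-0.7,-2.2,1],[3.2,-1.5,-0.7,-2.9,1],[4.0,-1.9,-0.7,-3.6,1]]' 40; python3 plan.py .618 -.1456 .26 1.466
```

```text
clock: 1.92
position: [0.4331, -0.3619, 0.2815]
tool_rot: [3.141, 0.0, 0.938]
force: [0.7, 0.1, -0.4]
grip_width: 0.0854
finger_force: 0.0
pos [ 0.4331 -0.3619  0.2815] rpy [3.141 0.    0.938] F [ 0.7  0.1 -0.4] w 0.0854 ff 0.0 t 1.93
shift [4.729 0.355 0.358] twist -3.78
```

```bash
python3 -m creep '[[0.95,0.1,0,-0.8,1],[1.9,0.15,0,-1.6,1],[2.85,0.2,0.1,-2.4,1],[3.8,0.3,0.2,-3.2,1],[4.73,0.35,0.35,-3.8,1]]'; python3 -m creep '[[0,0,0,0,1],[0,0,0,0,1]]' ; python3 plan.py .618 -.1456 .104 1.466; python3 - <<'E'
from h import *
a=grab_frame("top")[130:250,260:390];b=grab_frame("scene")[100:220,165:295]
cv2.imwrite("pics/c1.png",np.hstack([cv2.resize(i,None,fx=3,fy=3,interpolation=3) for i in(a,b)]))
E
```

```text
clock: 2.55
position: [0.6187, -0.1459, 0.2603]
tool_rot: [3.141, 0.0, 1.469]
force: [0.4, -0.7, 0.4]
grip_width: 0.0856
finger_force: 0.0
clock: 2.8
position: [0.6173, -0.1476, 0.2601]
tool_rot: [-3.141, 0.0, 1.466]
force: [-0.4, -0.3, 0.2]
grip_width: 0.0856
finger_force: 0.0
pos [ 0.6173 -0.1476  0.2601] rpy [-3.141  0.     1.466] F [-0.4 -0.3  0.2] w 0.0856 ff 0.0 t 2.8
shift [0.035 0.009 2.602] twist -0.0
```

View pics/c1.png

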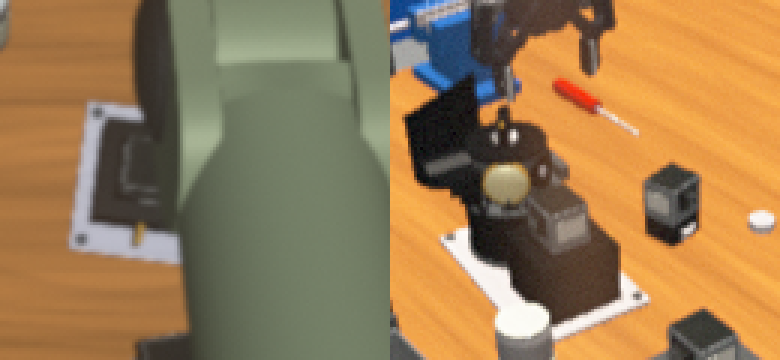

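The crops show both fingers straddling the point above the lamp pack (scene crop: fingers at (505,90) and (590,60), pack at (560,210)). I'll go down and squeeze.

```bash
python3 -m creep '[[0.03,0,0.8,0,1],[0.03,0,1.5,0,1],[0.03,0,2.1,0,1],[0.03,0,2.5,0,1],[0.03,0,2.6,0,1]]' 40; python3 -m creep '[[0,0,0,0,1],[0,0,0,0,0],[0,0,0,0,0],[0,0,0,0,0],[0,0,0,0,0]]' 40;python3 -m creep '[[0,0,0,0,0],[0,0,0,0,0],[0,0,0,0,0],[0,0,0,0,0],[0,0,0,0,0]]' 40
```

```text
clock: 3.52
position: [0.6168, -0.1464, 0.1034]
tool_rot: [-3.14, 0.0, 1.465]
force: [0.7, 0.1, 0.8]
grip_width: 0.0854
finger_force: 0.0
clock: 4.15
position: [0.6198, -0.1457, 0.1064]
tool_rot: [3.136, 0.0, 1.466]
force: [5.9, -0.7, 11.2]
grip_width: 0.0477
finger_force: 46.7
clock: 4.78
position: [0.6198, -0.1457, 0.1063]
tool_rot: [3.137, 0.0, 1.466]
force: [5.4, -0.8, 10.7]
grip_width: 0.0477
finger_force: 46.7
```

```bash
python3 -m creep '[[0,0,-0.2,0,0],[0,0,-0.5,0,0],[0,0,-0.8,0,0],[0,0,-1.1,0,0],[0,0,-1.4,0,0]]' 40; python3 -m creep '[[0,0,-0.3,0,0],[0,0,-0.6,0,0],[0,0,-0.6,0,0],[0,0,-0.6,0,0]]' 40; python3 plan.py .6174 .1524 .23 pi/2-.0593 2>/dev/null || sed -i 's/^import sys,/from math import pi\nimport sys,/' plan.py; python3 plan.py .6174 .1524 .23 pi/2-.0593; python3 - <<'E'
from h import *
b=grab_frame("scene")[80:240,165:325]
cv2.imwrite("pics/c2.png",cv2.resize(b,None,fx=3,fy=3,interpolation=3))
E
```

```text
clock: 5.4
position: [0.6175, -0.1455, 0.1894]
tool_rot: [-3.141, 0.0, 1.466]
force: [-0.0, -0.0, -3.8]
grip_width: 0.0474
finger_force: 46.2
clock: 5.9
position: [0.6174, -0.1455, 0.2238]
tool_rot: [-3.141, 0.0, 1.466]
force: [0.8, 0.3, -4.1]
grip_width: 0.0474
finger_force: 46.3
pos [ 0.6174 -0.1455  0.2238] rpy [-3.141  0.     1.466] F [ 0.8  0.3 -4.1] w 0.0474 ff 46.3 t 5.9
shift [ 4.938 -0.519 -0.103] twist -0.33
```

View pics/c2.png

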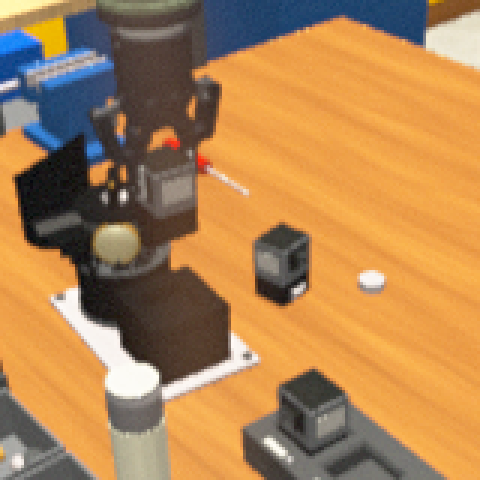

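The lamp pack is out and hanging upright in the jaws at (170,185) in the crop; the well is empty. I'll take it to bay 2.

```bash
python3 -m creep '[[0.95,-0.1,-0.1,-0.1,0],[1.9,-0.2,-0.1,-0.2,0],[2.9,-0.3,-0.1,-0.3,0],[3.9,-0.4,-0.1,-0.33,0],[4.7,-0.5,-0.1,-0.33,0]]' 40; python3 -m creep '[[0.2,0,0,0,0],[0.24,0,0,0,0],[0.24,0,0,0,0]]' 40; python3 plan.py .6174 .1526 .105 pi/2-.0593
```

```text
clock: 6.58
position: [0.6167, 0.1407, 0.2296]
tool_rot: [-3.14, -0.0, 1.513]
force: [1.3, 0.1, -4.7]
grip_width: 0.0474
finger_force: 46.1
clock: 6.95
position: [0.6184, 0.151, 0.2299]
tool_rot: [-3.141, 0.001, 1.511]
force: [-0.2, -0.8, -4.6]
grip_width: 0.0477
finger_force: 45.8
pos [0.6184 0.151  0.2299] rpy [-3.141e+00  1.000e-03  1.511e+00] F [-0.2 -0.8 -4.6] w 0.0477 ff 45.8 t 6.95
shift [ 0.028 -0.017  2.082] twist -0.01
```

```bash
python3 -m creep '[[0.02,0,0.8,0,0],[0.02,0,1.5,0,0],[0.02,0,2.0,0,0],[0.02,0,2.0,0,0]]' 40; python3 plan.py .6174 .1526 .066 pi/2-.0593;  python3 - <<'E'
from h import *
b=grab_frame("scene")[130:300,230:370];a=grab_frame("top")[120:290,130:270]
cv2.imwrite("pics/c3.png",np.hstack([cv2.resize(i,None,fx=2.8,fy=2.8,interpolation=3)for i in (b,a)]))
E
```

```text
clock: 7.45
position: [0.6174, 0.1518, 0.1085]
tool_rot: [-3.138, 0.002, 1.511]
force: [-0.2, -0.2, -3.8]
grip_width: 0.0474
finger_force: 45.9
pos [0.6174 0.1518 0.1085] rpy [-3.138e+00  2.000e-03  1.511e+00] F [-0.2 -0.2 -3.8] w 0.0474 ff 45.9 t 7.45
shift [0.014 0.002 0.708] twist -0.01
```

View pics/c3.png

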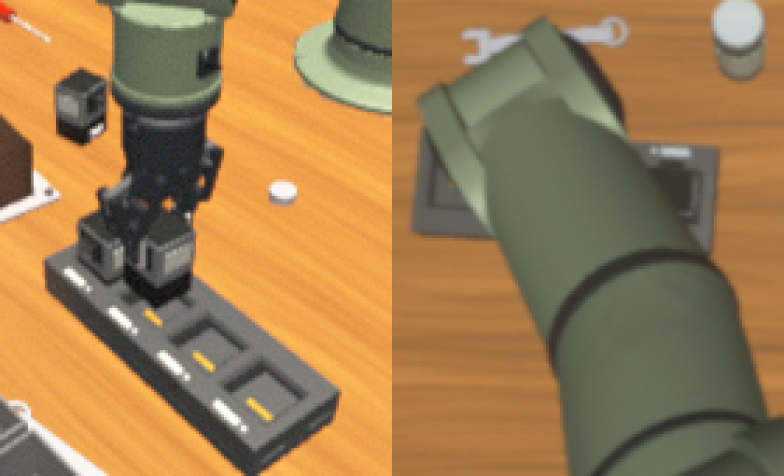

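The pack hangs over bay 2 at (163,265) in the left crop and looks centred. Lowering it in.

```bash
python3 -m creep '[[0.01,0,0.2,0,0],[0.01,0,0.35,0,0],[0.01,0,0.5,0,0],[0.01,0,0.62,0,0],[0.01,0,0.62,0,0]]' 40;python3 -m creep '[[0,0,0.05,0,0],[0,0,0.1,0,0],[0,0,0.1,0,0],[0,0,0.1,0,0]]' 40
```

```text
clock: 8.18
position: [0.619, 0.1542, 0.0725]
tool_rot: [3.14, -0.0, 1.512]
force: [7.0, -0.6, -8.2]
grip_width: 0.0472
finger_force: 45.6
clock: 8.68
position: [0.6191, 0.1543, 0.0669]
tool_rot: [3.14, -0.0, 1.512]
force: [6.7, 0.2, -6.6]
grip_width: 0.0477
finger_force: 45.8
```

```bash
python3 -m creep '[[0,0,0.04,0,0],[0,0,0.08,0,0],[0,0,0.08,0,0],[0,0,0.08,0,0]]' 40;python3 -m creep '[[0,0,0.04,0,0],[0,0,0.08,0,0],[0,0,0.08,0,0],[0,0,0.08,0,0]]' 40
```

```text
clock: 9.18
position: [0.6198, 0.1544, 0.0657]
tool_rot: [3.138, -0.0, 1.511]
force: [-10.0, -5.6, 52.1]
grip_width: 0.0475
finger_force: 52.6
clock: 9.68
position: [0.62, 0.155, 0.0626]
tool_rot: [3.137, -0.001, 1.511]
force: [-20.1, -7.2, 78.8]
grip_width: 0.0478
finger_force: 61.0
```

```bash
python3 -m creep '[[0,0,-0.12,0,0],[0,0,-0.12,0,0]]' 40;python3 -m creep '[[0,0,0,0,0.6],[0,0,0,0,1],[0,0,0,0,1],[0,0,0,0,1],[0,0,-0.4,0,1]]' 40;python3 -m creep '[[0,0,-0.6,0,1],[0,0,-1.2,0,1],[0,0,-1.5,0,1],[0,0,-1.5,0,1]]' 40; python3 plan.py .6130 .0785 .16 pi/2-.0593; python3 - <<'E'
from h import *
b=grab_frame("scene")[130:300,230:370]
cv2.imwrite("pics/c4.png",cv2.resize(b,None,fx=3,fy=3,interpolation=3))
E
```

```text
clock: 9.93
position: [0.6196, 0.1544, 0.0656]
tool_rot: [3.139, -0.001, 1.512]
force: [7.6, -0.1, 0.4]
grip_width: 0.0475
finger_force: 51.8
clock: 10.55
position: [0.6173, 0.1541, 0.0876]
tool_rot: [-3.139, 0.001, 1.512]
force: [-0.3, -0.1, 0.3]
grip_width: 0.085
finger_force: 0.0
clock: 11.05
position: [0.6187, 0.1543, 0.1794]
tool_rot: [3.14, -0.0, 1.512]
force: [0.8, 0.9, 0.2]
grip_width: 0.0854
finger_force: 0.0
pos [0.6187 0.1543 0.1794] rpy [ 3.14  -0.     1.512] F [0.8 0.9 0.2] w 0.0854 ff 0.0 t 11.05
shift [-1.267 -0.021  0.323] twist 0.0
```

View pics/c4.png

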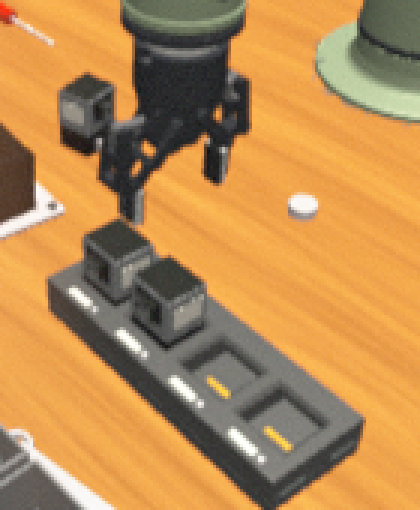

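Bay 2's pack now stands at (170,300), level with the charged pack at (118,258). Now the charged pack.

```bash
python3 -m creep '[[-0.6,-0.03,0,0,1],[-1.24,-0.06,0,0,1],[-1.24,-0.06,0.7,0,1],[-1.24,-0.06,1.4,0,1],[-1.24,-0.06,1.75,0,1]]' 40; python3 -m creep '[[0,0,0.13,0,1],[0,0,0.13,0,1]]' 40; python3 plan.py .615 .0797 .066 pi/2-.0593
```

```text
clock: 11.72
position: [0.6087, 0.08, 0.0705]
tool_rot: [-3.137, 0.001, 1.512]
force: [-0.1, 0.3, 0.1]
grip_width: 0.0854
finger_force: 0.0
clock: 11.98
position: [0.6105, 0.0804, 0.0661]
tool_rot: [3.142, -0.0, 1.512]
force: [-0.6, -0.1, 0.3]
grip_width: 0.0853
finger_force: 0.0
pos [0.6105 0.0804 0.0661] rpy [ 3.142 -0.     1.512] F [-0.6 -0.1  0.3] w 0.0853 ff 0.0 t 11.97
shift [-0.008  0.075  0.002] twist 0.01
```

```bash
python3 -m creep '[[0,0.07,0,0,1],[0,0.07,0,0,0],[0,0.07,0,0,0],[0,0.07,0,0,0],[0,0.07,0,0,0]]' 40; python3 -m creep '[[0,0,0,0,0],[0,0,0,0,0],[0,0,0,0,0]]' 40;python3 -m creep '[[0,0,-0.2,0,0],[0,0,-0.6,0,0],[0,0,-1,0,0],[0,0,-1.5,0,0],[0,0,-2,0,0]]' 40; python3 -m creep '[[0,0,-0.6,0,0],[0,0,-0.7,0,0],[0,0,-0.7,0,0],[0,0,-0.7,0,0]]' 40; python3 plan.py .6175 -.1455 .23 1.466
```

```text
clock: 12.6
position: [0.6163, 0.0801, 0.0673]
tool_rot: [3.138, -0.001, 1.512]
force: [5.5, -0.3, 8.3]
grip_width: 0.0475
finger_force: 44.8
clock: 12.98
position: [0.6163, 0.08, 0.0673]
tool_rot: [3.138, -0.001, 1.512]
force: [5.7, -0.3, 9.5]
grip_width: 0.0474
finger_force: 44.8
clock: 13.6
position: [0.6139, 0.0799, 0.187]
tool_rot: [-3.141, 0.0, 1.512]
force: [0.6, -0.0, -2.9]
grip_width: 0.0474
finger_force: 45.3
clock: 14.1
position: [0.6139, 0.0798, 0.2265]
tool_rot: [-3.139, 0.0, 1.512]
force: [0.3, -0.6, -4.1]
grip_width: 0.0475
finger_force: 45.4
pos [0.6139 0.0798 0.2265] rpy [-3.139  0.     1.512] F [ 0.3 -0.6 -4.1] w 0.0475 ff 45.4 t 14.1
shift [-3.745  0.28  -0.057] twist 0.33
```

```bash
python3 -m creep '[[-0.9,0.1,-0.05,0.1,0],[-1.8,0.15,-0.05,0.2,0],[-2.7,0.2,-0.05,0.33,0],[-3.5,0.3,-0.05,0.33,0],[-3.74,0.3,-0.05,0.33,0]]' 40; python3 -m creep '[[0,0,0,0,0],[0,0,0.7,0,0],[0,0,1.2,0,0],[0,0,1.2,0,0],[0,0,1.2,0,0]]' 40; python3 plan.py .619 -.1455 .106 1.466
```

```text
clock: 14.72
position: [0.6185, -0.1489, 0.2294]
tool_rot: [-3.14, 0.001, 1.462]
force: [-0.0, 0.9, -3.4]
grip_width: 0.0476
finger_force: 45.2
clock: 15.35
position: [0.62, -0.144, 0.1601]
tool_rot: [3.141, -0.0, 1.467]
force: [1.0, 0.4, -3.5]
grip_width: 0.0475
finger_force: 45.2
pos [ 0.62   -0.144   0.1601] rpy [ 3.141 -0.     1.467] F [ 1.   0.4 -3.5] w 0.0475 ff 45.2 t 15.35
shift [-0.026 -0.015  0.901] twist 0.01
```

```bash
python3 -m creep '[[-0.02,-0.01,0.25,0,0],[-0.02,-0.01,0.45,0,0],[-0.02,-0.01,0.6,0,0],[-0.02,-0.01,0.75,0,0],[-0.02,-0.01,0.85,0,0]]' 40;python3 -m creep '[[0,0,0,0,0],[0,0,0.06,0,0],[0,0,0.06,0,0]]' 40
```

```text
clock: 15.98
position: [0.6203, -0.1464, 0.1081]
tool_rot: [3.138, -0.0, 1.466]
force: [7.2, -1.6, 0.7]
grip_width: 0.0479
finger_force: 47.8
clock: 16.35
position: [0.6203, -0.1461, 0.1067]
tool_rot: [3.137, 0.0, 1.466]
force: [-5.4, 3.9, 32.4]
grip_width: 0.0475
finger_force: 51.3
```

```bash
python3 -m creep '[[0,0,-0.03,0,0],[0,0,-0.03,0,0.6],[0,0,-0.03,0,1],[0,0,-0.03,0,1],[0,0,-0.03,0,1]]' 40;python3 -m creep '[[0,0,-0.4,0,1],[0,0,-1.0,0,1],[0,0,-1.7,0,1],[0,0,-2.0,0,1],[0,0,-2.0,0,1]]' 40; python3 - <<'E'
from h import *
print(status.observe()["position"])
b=grab_frame("scene")[90:300,165:365]
cv2.imwrite("pics/c5.png",cv2.resize(b,None,fx=2.8,fy=2.8,interpolation=3))
E
```

```text
clock: 16.98
position: [0.6185, -0.1462, 0.106]
tool_rot: [-3.141, -0.0, 1.466]
force: [1.3, -0.1, 0.7]
grip_width: 0.0856
finger_force: 0.0
clock: 17.6
position: [0.6189, -0.1464, 0.2269]
tool_rot: [3.14, 0.0, 1.466]
force: [-0.1, 0.7, -0.9]
grip_width: 0.0849
finger_force: 0.0
[ 0.61894389 -0.14640026  0.22690466]
```

View pics/c5.png

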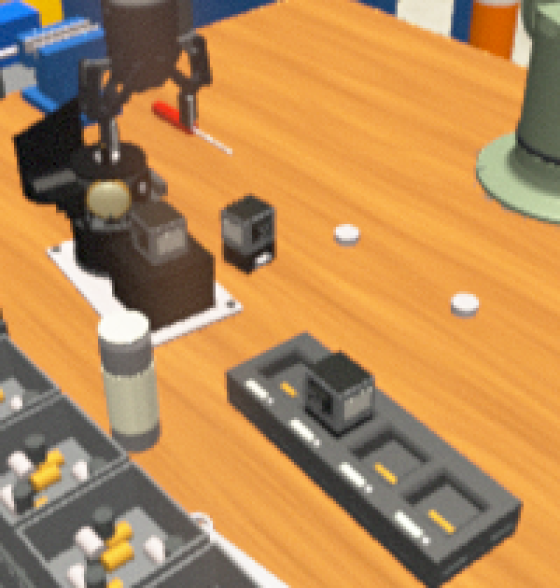

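Lamp pack seated at (160,235) in the crop; bay 1 is empty, bay 2 holds the flat one, and the loose pack is still at (248,232). I'll fit the loose pack's pose.

```bash
python3 - <<'E'
from h import *
import pickle
M=pickle.load(open("M.pkl","rb"))
grab_frame("scene");L=[d for d in silhouettes("scene","pack_b_mid") if abs(np.mean(d["extent"][::2])*512-259)<25]
m=L[0]["mask"];ys,xs=np.nonzero(m);print(xs.mean(),ys.mean(),len(xs))
P=[box(.05,.046,0,.03),box(.054,.048,.03,.08),box(.024,.062,.05,.07)]
t=M["top","pack_b_mid"][0].astype(float)
for y0 in(0.,.15,-.15):
  for ms in({"top":t,"scene":m.astype(float)},{"top":t},{"scene":m.astype(float)}): print(y0,list(ms),fit(ms,P,[.442,-.164,y0]))
E
python3 plan.py .442 -.164 .12 0.0
```

```text
253.562 172.846 500
0.0 ['top', 'scene'] (array([ 0.44327767, -0.16310312,  0.20202078]), np.float64(0.6224688216325354))
0.0 ['top'] (array([ 0.44247345, -0.16294622,  0.19130849]), np.float64(0.06390597426628064))
0.0 ['scene'] (array([ 0.47799168, -0.15302052,  0.19372885]), np.float64(0.056129827004445354))
0.15 ['top', 'scene'] (array([ 0.44306231, -0.16358989,  0.20443597]), np.float64(0.6288530327076552))
0.15 ['top'] (array([ 0.44261732, -0.16289725,  0.16789121]), np.float64(0.06395039706361594))
0.15 ['scene'] (array([ 0.47770213, -0.15247751,  0.19019252]), np.float64(0.056778679026651235))
-0.15 ['top', 'scene'] (array([ 0.44357541, -0.16310302,  0.20252523]), np.float64(0.6239430566117805))
-0.15 ['top'] (array([ 0.44259262, -0.16288494,  0.16819674]), np.float64(0.06395039706361594))
-0.15 ['scene'] (array([ 0.47916568, -0.15189418, -0.05628488]), np.float64(0.06330563870731254))
pos [ 0.618  -0.1462  0.2247] rpy [-3.14  -0.     1.466] F [-0.2  0.5 -0.4] w 0.0855 ff 0.0 t 17.75
shift [-0.602 -2.883  1.75 ] twist 10.5
```

The loose pack has been knocked to about (0.478,-0.153). I'll turn the turret now, then measure it again with the arm clear.

```bash
python3 plan.py .6064 -.2651 .225 .942
```

```text
pos [ 0.618  -0.1462  0.2247] rpy [-3.14  -0.     1.466] F [-0.2  0.5 -0.4] w 0.0855 ff 0.0 t 17.75
shift [-1.991  0.015 -0.005] twist 3.75
```

```bash
python3 -m creep '[[-0.5,0,-0.1,0.9,0.4],[-1.0,0,-0.1,1.8,0.4],[-1.5,0,-0.1,2.7,0.4],[-1.99,0,-0.1,3.75,0.4],[-1.99,0,-0.1,3.75,0.4]]' 40; python3 -m creep '[[0,0,0,0,0.4],[0,0,0,0,0.4]]' 40; python3 plan.py .6064 -.2651 .168 .942;  python3 - <<'E'
from h import *
b=grab_frame("scene")[90:190,160:260]; 
cv2.imwrite("pics/c6.png",cv2.resize(b,None,fx=5,fy=5,interpolation=3))
E
```

```text
clock: 18.38
position: [0.605, -0.2674, 0.2306]
tool_rot: [-3.14, 0.002, 0.938]
force: [-0.8, -0.7, -0.2]
grip_width: 0.0344
finger_force: 0.0
clock: 18.62
position: [0.6063, -0.2639, 0.2317]
tool_rot: [-3.141, -0.0, 0.944]
force: [-0.2, -0.2, -0.5]
grip_width: 0.0341
finger_force: 0.0
pos [ 0.6063 -0.2639  0.2317] rpy [-3.141 -0.     0.944] F [-0.2 -0.2 -0.5] w 0.0341 ff 0.0 t 18.62
shift [-0.015  0.014  1.062] twist 0.02
```

View pics/c6.png

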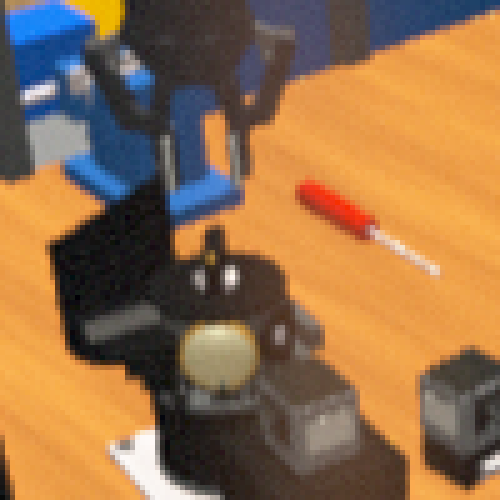

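```bash
python3 - <<'E'
from h import *
for z in(.14,.16,.18,.2,.22): print(z,ray("scene",(160+160/5,90+178/5),z).round(3),ray("scene",(160+52/5,90+245/5),z).round(3),ray("top",(358,153),z).round(3))
E
```

```text
0.14 [ 0.54  -0.443  0.14 ] [ 0.655 -0.405  0.14 ] [ 0.706 -0.269  0.14 ]
0.16 [ 0.56  -0.407  0.16 ] [ 0.671 -0.37   0.16 ] [ 0.702 -0.265  0.16 ]
0.18 [ 0.579 -0.371  0.18 ] [ 0.687 -0.335  0.18 ] [ 0.697 -0.26   0.18 ]
0.2 [ 0.599 -0.335  0.2  ] [ 0.703 -0.3    0.2  ] [ 0.693 -0.255  0.2  ]
0.22 [ 0.619 -0.299  0.22 ] [ 0.719 -0.266  0.22 ] [ 0.688 -0.251  0.22 ]
```

```bash
python3 - <<'E'
from h import *
p=[.6064,-.2651,-.105]
for n in("top","scene"):
  print(n,"axis top of grip",proj(n,T(p,[[0,0,.182],[0,0,.15]])).round(0).tolist())
  for x in(.0,.03,.06,.1,.14):
    print(x,[proj(n,T(p,[[x,y,z]]))[0].round(0).tolist() for y in(-.048,0,.048) for z in(.07,.163,.2,.23)])
f=cv2.imread("pics/top0.png")[140:230,320:400];cv2.imwrite("pics/c7.png",cv2.resize(f,None,fx=7,fy=6,interpolation=3).clip(0,255))
f=np.clip(cv2.imread("pics/c7.png").astype(float)*2,0,255);cv2.imwrite("pics/c7.png",f)
E
```

```text
top axis top of grip [[361.0, 188.0], [358.0, 189.0]]
0.0 [[368.0, 195.0], [377.0, 191.0], [381.0, 189.0], [385.0, 187.0], [352.0, 193.0], [359.0, 189.0], [362.0, 187.0], [365.0, 185.0], [335.0, 191.0], [341.0, 187.0], [343.0, 185.0], [346.0, 183.0]]
0.03 [[369.0, 185.0], [378.0, 179.0], [382.0, 177.0], [386.0, 175.0], [352.0, 183.0], [360.0, 177.0], [363.0, 175.0], [366.0, 173.0], [336.0, 181.0], [342.0, 175.0], [345.0, 173.0], [347.0, 171.0]]
0.06 [[370.0, 174.0], [379.0, 168.0], [383.0, 166.0], [387.0, 163.0], [353.0, 172.0], [361.0, 166.0], [365.0, 163.0], [367.0, 161.0], [337.0, 170.0], [343.0, 164.0], [346.0, 161.0], [348.0, 159.0]]
0.1 [[371.0, 160.0], [381.0, 153.0], [385.0, 150.0], [388.0, 147.0], [355.0, 158.0], [362.0, 151.0], [366.0, 148.0], [369.0, 145.0], [338.0, 157.0], [344.0, 149.0], [347.0, 146.0], [349.0, 143.0]]
0.14 [[373.0, 147.0], [382.0, 139.0], [386.0, 135.0], [389.0, 132.0], [356.0, 145.0], [364.0, 137.0], [367.0, 133.0], [370.0, 130.0], [339.0, 143.0], [346.0, 135.0], [348.0, 131.0], [351.0, 127.0]]
scene axis top of grip [[202.0, 138.0], [203.0, 147.0]]
0.
[... 403 characters left out ...]
.0, 166.0], [180.0, 143.0], [179.0, 133.0], [177.0, 125.0], [190.0, 172.0], [186.0, 148.0], [185.0, 138.0], [184.0, 130.0], [196.0, 178.0], [193.0, 155.0], [191.0, 144.0], [190.0, 136.0]]
0.1 [[174.0, 169.0], [169.0, 146.0], [168.0, 136.0], [166.0, 128.0], [179.0, 176.0], [175.0, 152.0], [174.0, 142.0], [172.0, 134.0], [185.0, 182.0], [182.0, 158.0], [180.0, 148.0], [178.0, 140.0]]
0.14 [[163.0, 173.0], [158.0, 150.0], [156.0, 140.0], [154.0, 131.0], [168.0, 180.0], [164.0, 156.0], [162.0, 146.0], [160.0, 137.0], [174.0, 186.0], [170.0, 162.0], [168.0, 152.0], [166.0, 143.0]][ WARN:0@0.219] global loadsave.cpp:1063 imwrite_ Unsupported depth image for selected encoder is fallbacked to CV_8U.
```

View pics/c7.png

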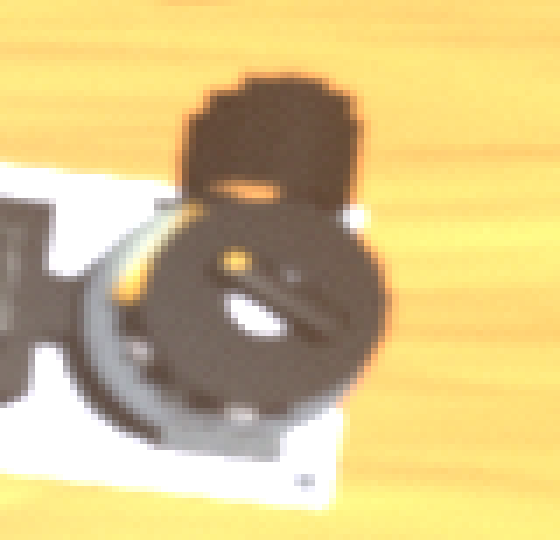

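The brass pip end sits at (235,260) in the crop. The tall dark shape in the scene view is the loose hood standing behind the lamp, so the lamp's own hood is clear. Going down to grip the bar.

```bash
python3 -m creep '[[0,0,0.4,0,0.4],[0,0,0.8,0,0.4],[0,0,1.06,0,0.4],[0,0,1.06,0,0.4]]' 40; python3 -m creep '[[0,0,0,0,0],[0,0,0,0,0],[0,0,0,0,0],[0,0,0,0,0]]' 40
```

```text
clock: 19.18
position: [0.6058, -0.2646, 0.1677]
tool_rot: [-3.14, 0.0, 0.943]
force: [-0.4, 0.0, 0.2]
grip_width: 0.0339
finger_force: 0.0
clock: 19.68
position: [0.6064, -0.2649, 0.1695]
tool_rot: [3.141, -0.0, 0.942]
force: [-3.8, 1.8, 6.4]
grip_width: 0.0127
finger_force: 41.9
```

```bash
python3 -m creep '[[0,0,0,1.2,0],[0,0,0,2.4,0],[0,0,0,3.6,0],[0,0,0,4.8,0],[0,0,0,6,0]]' 40; python3 -m creep '[[0,0,0,1.0,0],[0,0,0,1.5,0],[0,0,0,1.5,0],[0,0,0,1.5,0]]' 40;  python3 -m creep '[[0,0,0,0,0.4],[0,0,0,0,0.4],[0,0,-0.5,0,0.4],[0,0,-1.3,0,0.4],[0,0,-1.3,0,0.4]]' 40; python3 plan.py .40 .0 .25 0.2
```

```text
clock: 20.3
position: [0.6062, -0.2646, 0.1695]
tool_rot: [-3.141, -0.001, 0.1]
force: [-4.7, 4.6, 6.8]
grip_width: 0.013
finger_force: 42.0
clock: 20.8
position: [0.6062, -0.2645, 0.1695]
tool_rot: [-3.141, -0.0, -0.104]
force: [-5.6, 5.0, 9.7]
grip_width: 0.0134
finger_force: 42.3
clock: 21.42
position: [0.6076, -0.2658, 0.2503]
tool_rot: [3.14, -0.006, -0.105]
force: [0.2, -0.6, -0.7]
grip_width: 0.0341
finger_force: 0.0
pos [ 0.6076 -0.2658  0.2503] rpy [ 3.14  -0.006 -0.105] F [ 0.2 -0.6 -0.7] w 0.0341 ff 0.0 t 21.43
shift [-3.906 -4.043 -0.025] twist -2.19
```

```bash
python3 -m creep '[[-0.3,-0.8,0,0,0.4],[-0.7,-1.6,0,0,0.6],[-1.2,-2.4,0,0,1],[-1.8,-3.1,0,0,1],[-2.3,-3.9,0,0,1]]' 40; python3 -m creep '[[-0.2,-0.9,0,0,1],[-0.4,-1.8,0,0,1],[-0.6,-2.7,0,0,1],[-0.6,-3,0,0,1],[-0.6,-3,0,0,1]]' 40; python3 - <<'E'
from h import *
m={}
P=[box(.05,.046,0,.03),box(.054,.048,.03,.08),box(.024,.062,.05,.07)]
for n in("top","scene"):
    f=grab_frame(n);cv2.imwrite(f"pics/{n}2.png",f)
    for d in silhouettes(n,"pack_b_mid"):
        k=d["mask"];ys,xs=np.nonzero(k);print(n,round(d["p"],2),xs.mean().round(1),ys.mean().round(1),len(xs))
        e=proj(n,[[.478,-.153,.04]])[0]
        if np.hypot(xs.mean()-e[0],ys.mean()-e[1])<12: m.setdefault(n,k.astype(float))
for ms in[{n:m[n]} for n in m]+[m]:
  for y0 in(0,.2,-.2,.4): print(list(ms),*fit(ms,P,[.475,-.155,y0]))
a=cv2.imread("pics/top2.png")[150:270,270:390];b=cv2.imread("pics/scene2.png")[110:210,170:290]
cv2.imwrite("pics/c8.png",np.hstack([cv2.resize(a,(480,480),interpolation=3),cv2.resize(b,(576//2,480//2),interpolation=3).repeat(1,0) if 0 else cv2.resize(b,(320,480),interpolation=3)]))
E
```

```text
clock: 22.05
position: [0.492, -0.0168, 0.2462]
tool_rot: [3.141, 0.0, -0.105]
force: [1.2, 0.8, 0.2]
grip_width: 0.0854
finger_force: 0.0
clock: 22.68
position: [0.4764, 0.1655, 0.2461]
tool_rot: [3.141, 0.0, -0.103]
force: [-0.7, -0.9, 0.5]
grip_width: 0.0853
finger_force: 0.0
top 0.64 310.5 238.0 408
top 0.4 333.3 191.1 4356
scene 0.92 253.4 172.4 502
['top'] [ 0.47879164 -0.14944975  0.09016057] 0.07295024400785144
['top'] [ 0.47901651 -0.1498608   0.11452967] 0.07184917076332986
['top'] [ 0.47747201 -0.15031202 -0.09586047] 0.1282392026578073
['top'] [ 0.47878882 -0.14991509  0.10674505] 0.07350982650637095
['scene'] [ 0.47905839 -0.1555952   0.11202082] 0.06146744412050531
['scene'] [ 0.4788649  -0.15581867  0.12380577] 0.06105581703023899
['scene'] [ 0.47929453 -0.15538697  0.07116624] 0.06248433334092929
['scene'] [ 0.47876114 -0.15591142  0.12437246] 0.060126582278481
['top', 'scene'] [ 0.47906965 -0.1504726   0.1067544 ] 0.17086830421384613
['top', 'scene'] [ 0.47914868 -0.15051302  0.1062917 ] 0.1723420941911461
['top', 'scene'] [ 0.47893721 -0.15053566  0.13906296] 0.16704915210023663
['top', 'scene'] [ 0.47904135 -0.15037182  0.11459479] 0.1698636066972069
```

View pics/c8.png

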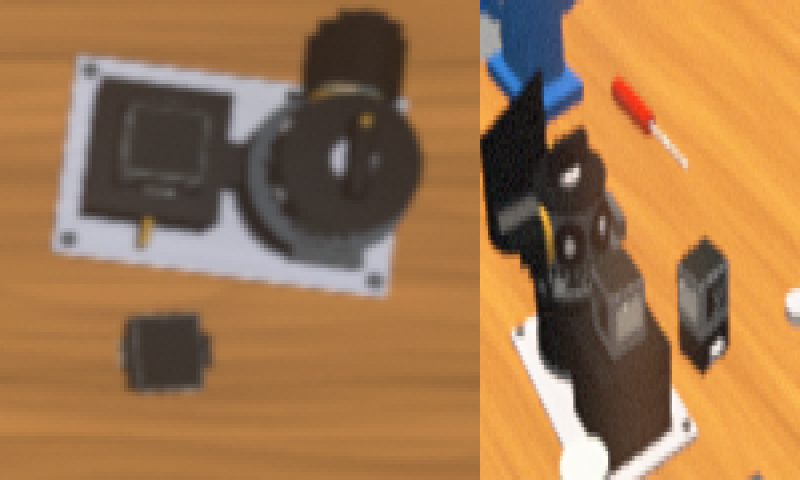

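The turret's pip at (367,120) points squarely into the hood, and the loose pack is at (165,352) in the crop, i.e. (0.479,-0.152), yaw about 0.11. Now fetch it.

```bash
python3 plan.py .479 -.152 .15 0.11
```

```text
pos [0.4766 0.1634 0.2464] rpy [ 3.141  0.    -0.107] F [0.5 0.1 0.1] w 0.0855 ff 0.0 t 22.88
shift [0.6   5.222 1.61 ] twist -1.55
```

```bash
python3 -m creep '[[0.1,0.95,0,-0.3,1],[0.2,1.9,0.2,-0.6,1],[0.35,2.9,0.5,-0.9,1],[0.5,3.9,1,-1.2,1],[0.6,4.8,1.4,-1.55,1]]' 40; python3 -m creep '[[0.1,0.4,0.2,0,1],[0.1,0.4,0.2,0,1],[0.1,0.4,0.2,0,1]]' 40;  python3 plan.py .479 -.152 .05 0.11
```

```text
clock: 23.5
position: [0.4816, -0.1255, 0.1631]
tool_rot: [3.141, -0.001, 0.112]
force: [1.5, 0.3, 0.4]
grip_width: 0.0854
finger_force: 0.0
clock: 23.88
position: [0.4904, -0.1458, 0.1519]
tool_rot: [-3.141, -0.0, 0.111]
force: [0.4, -0.9, -0.4]
grip_width: 0.0857
finger_force: 0.0
pos [ 0.4904 -0.1458  0.1519] rpy [-3.141 -0.     0.111] F [ 0.4 -0.9 -0.4] w 0.0857 ff 0.0 t 23.88
shift [-0.201  0.082  1.698] twist 0.01
```

```bash
python3 -m creep '[[-0.2,0.08,0,0,1],[-0.2,0.08,0.6,0,1],[-0.2,0.08,1.2,0,1],[-0.2,0.08,1.68,0,1],[-0.2,0.08,1.68,0,1]]' 40; python3 -m creep '[[0,0,0,0,0.7],[0,0,0,0,0.4],[0,0,0,0,0],[0,0,0,0,0],[0,0,0,0,0]]' 40;  python3 -m creep '[[0,0,-0.3,0,0],[0,0,-0.8,0,0],[0,0,-1.5,0,0],[0,0,-2.2,0,0],[0,0,-3,0,0]]' 40; python3 plan.py .6195 .1543-.074*2 .23 1.512; python3 - <<'E'
from h import *
b=grab_frame("scene")[80:240,165:325]
cv2.imwrite("pics/c9.png",cv2.resize(b,None,fx=3,fy=3,interpolation=3))
E
```

```text
clock: 24.5
position: [0.4778, -0.1515, 0.05]
tool_rot: [-3.141, 0.003, 0.112]
force: [-0.4, -0.4, 0.4]
grip_width: 0.0855
finger_force: 0.0
clock: 25.12
position: [0.4801, -0.1521, 0.0526]
tool_rot: [3.141, -0.002, 0.111]
force: [-1.4, 2.3, 13.6]
grip_width: 0.0483
finger_force: 38.8
clock: 25.75
position: [0.4787, -0.1518, 0.2331]
tool_rot: [3.141, -0.0, 0.112]
force: [-0.0, 0.0, -4.1]
grip_width: 0.0482
finger_force: 42.9
pos [ 0.4787 -0.1518  0.2331] rpy [ 3.141 -0.     0.112] F [-0.   0.  -4.1] w 0.0482 ff 42.9 t 25.75
shift [ 2.625 -2.357  0.052] twist -10.03
```

View pics/c9.png

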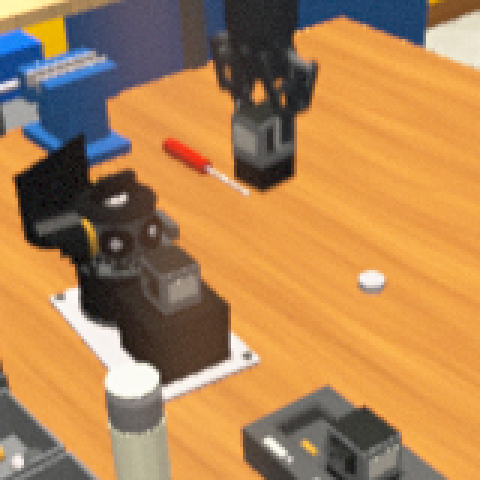

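The loose pack hangs in the jaws at (263,145). Bay 1 is empty and its centre known from the charged pack's grasp: (0.616, 0.080).

```bash
python3 -m creep '[[0,-0.6,0,-1.2,0],[0,-1.3,0,-2.4,0],[0.2,-2.1,0,-3.6,0],[0.5,-2.9,0,-4.8,0],[0.9,-3.5,0,-6,0]]' 40; python3 plan.py .616 .08 .23 1.512
```

```text
clock: 26.42
position: [0.5094, 0.0647, 0.2318]
tool_rot: [3.141, -0.001, 0.956]
force: [0.6, -0.6, -3.2]
grip_width: 0.0481
finger_force: 43.1
pos [0.5094 0.0647 0.2318] rpy [ 3.141e+00 -1.000e-03  9.560e-01] F [ 0.6 -0.6 -3.2] w 0.0481 ff 43.1 t 26.43
shift [1.233 1.304 0.033] twist -3.98
```

```bash
python3 -m creep '[[0.4,0.4,0,-1.1,0],[0.8,0.8,0,-2.2,0],[1.2,1.2,0,-3.3,0],[1.2,1.3,0,-3.9,0],[1.2,1.3,0,-3.9,0]]' 40; python3 -m creep '[[0,0,0,0,0],[0,0,0.7,0,0],[0,0,1.4,0,0],[0,0,1.9,0,0],[0,0,1.9,0,0]]' 40; python3 plan.py .616 .08 .069 1.512; python3 - <<'E'
from h import *
b=grab_frame("scene")[150:290,230:360]
cv2.imwrite("pics/c10.png",cv2.resize(b,None,fx=4,fy=4,interpolation=3))
E
```

```text
clock: 27.05
position: [0.6148, 0.0754, 0.231]
tool_rot: [3.142, 0.0, 1.493]
force: [-0.7, -0.7, -4.0]
grip_width: 0.0482
finger_force: 43.1
clock: 27.68
position: [0.6135, 0.0758, 0.1156]
tool_rot: [-3.139, 0.001, 1.493]
force: [0.1, 0.7, -2.8]
grip_width: 0.0483
finger_force: 43.0
pos [0.6135 0.0758 0.1156] rpy [-3.139e+00  1.000e-03  1.493e+00] F [ 0.1  0.7 -2.8] w 0.0483 ff 43.0 t 27.68
shift [0.073 0.038 0.776] twist -0.13
```

View pics/c10.png

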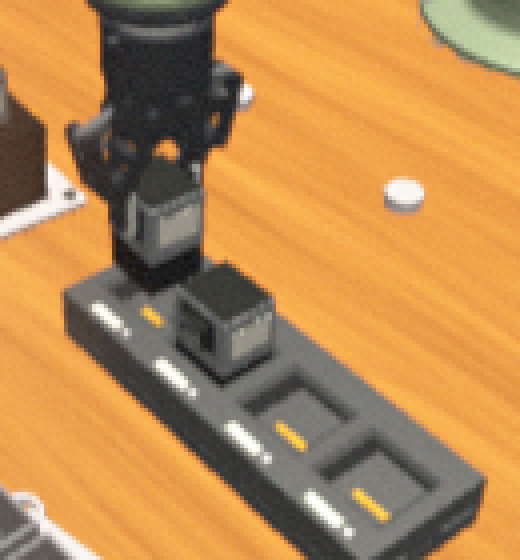

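The pack hangs over bay 1 at (160,235), a few mm off; correct that while lowering.

```bash
python3 -m creep '[[0.07,0.03,0,-0.13,0],[0.07,0.03,0.25,-0.13,0],[0.07,0.03,0.45,-0.13,0],[0.07,0.03,0.6,-0.13,0],[0.07,0.03,0.72,-0.13,0]]' 40;python3 -m creep '[[0,0,0,0,0],[0,0,0.06,0,0],[0,0,0.06,0,0]]' 40
```

```text
clock: 28.35
position: [0.6169, 0.08, 0.0729]
tool_rot: [-3.141, -0.0, 1.512]
force: [-0.3, 1.1, -2.6]
grip_width: 0.0475
finger_force: 43.0
clock: 28.72
position: [0.6171, 0.08, 0.0701]
tool_rot: [3.141, -0.0, 1.512]
force: [0.3, 1.0, -4.9]
grip_width: 0.048
finger_force: 42.7
```

```bash
python3 -m creep '[[0,0,0.05,0,0],[0,0,0.05,0,0],[0,0,0.05,0,0]]' 40;python3 -m creep '[[0,0,0.03,0,0],[0,0,0.03,0,0],[0,0,0.03,0,0]]' 40
```

```text
clock: 29.1
position: [0.6173, 0.08, 0.0677]
tool_rot: [3.141, -0.0, 1.512]
force: [-2.4, 0.5, 7.6]
grip_width: 0.0479
finger_force: 44.0
clock: 29.48
position: [0.6174, 0.08, 0.0676]
tool_rot: [3.14, 0.0, 1.512]
force: [-14.1, -1.1, 37.5]
grip_width: 0.048
finger_force: 47.3
```

Floor contact at exactly the expected height. Release, back off clear, and check.

```bash
python3 -m creep '[[0,0,-0.05,0,0],[0,0,-0.05,0,0.6],[0,0,-0.05,0,1],[0,0,-0.05,0,1],[0,0,-0.05,0,1]]' 40;python3 -m creep '[[0,0,-0.5,0,1],[0,0,-1.3,0,1],[0,0,-2.2,0,1],[0,0,-3,0,1],[0,0,-3,0,1]]' 40;python3 -m creep '[[0,-0.8,0,0,1],[0.5,-1.6,0,0,1],[1.2,-2.2,0,0,1],[2,-2.6,0,0,1],[2.9,-2.7,0,0,1]]' 40; python3 -m creep '[[0.9,0,0,0,1],[1.6,0,0,0,1],[1.6,0,0,0,1]]' 40; python3 - <<'E'
from h import *
a=grab_frame("top")[140:260,130:390];b=grab_frame("scene")[120:300,165:365]
cv2.imwrite("pics/c11.png",np.vstack([cv2.resize(a,(572,264),interpolation=3),cv2.resize(b,(572,336),interpolation=3)]))
P=[box(.054,.048,.03,.08)]
for n in("pack_b_mid","pack_full_mid","pack_lamp"):
    for d in silhouettes("scene",n):
        ys,xs=np.nonzero(d["mask"]);print(n,round(d["p"],2),xs.mean().round(1),ys.mean().round(1),ys.min(),len(xs))
for nm,q,z in(("bay1",(.616,.08,-.059),.095),("bay2",(.6195,.1543,-.059),.095),("lamp",(.619,-.146,-.105),.135)):
    pts=proj("scene",T(q,box(.054,.048,z,z)));print(nm,"expected top-face rows",pts[:,1].min().round(1),pts[:,1].max().round(1),"cols",pts[:,0].min().round(1),pts[:,0].max().round(1))
E
```

```text
clock: 30.1
position: [0.6171, 0.0799, 0.0683]
tool_rot: [3.141, -0.0, 1.512]
force: [0.3, 0.0, -0.4]
grip_width: 0.0854
finger_force: 0.0
clock: 30.72
position: [0.6185, 0.0803, 0.2521]
tool_rot: [3.136, -0.001, 1.512]
force: [0.4, 0.1, -1.5]
grip_width: 0.0853
finger_force: 0.0
clock: 31.35
position: [0.4644, 0.2641, 0.2481]
tool_rot: [3.141, 0.001, 1.512]
force: [0.2, 0.2, 1.2]
grip_width: 0.0852
finger_force: 0.0
clock: 31.72
position: [0.4698, 0.3621, 0.2471]
tool_rot: [-3.14, -0.001, 1.516]
force: [-0.7, 0.3, -0.0]
grip_width: 0.0853
finger_force: 0.0
pack_b_mid 0.77 267.4 215.3 202 464
pack_b_mid 0.18 407.3 289.6 257 2901
pack_full_mid 0.68 221.9 172.9 160 443
pack_lamp 0.89 285.7 229.3 214 597
bay1 expected top-face rows 201.3 217.2 cols 256.3 281.5
bay2 expected top-face rows 214.2 231.7 cols 272.9 299.4
lamp expected top-face rows 159.9 171.9 cols 209.8 232.0
```

View pics/c11.png

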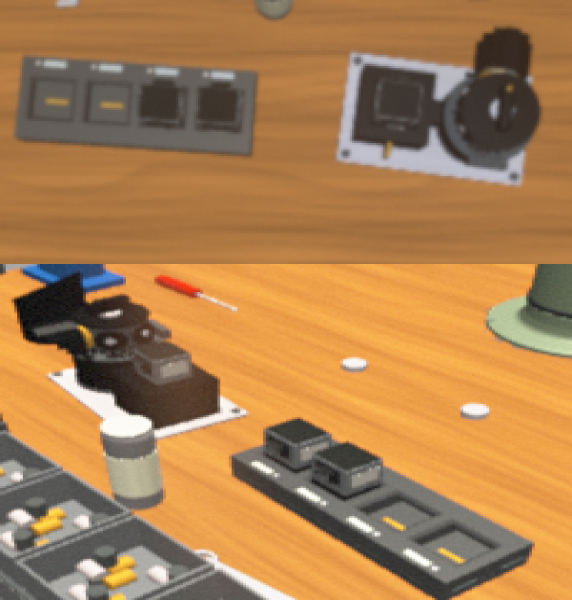

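The packs in bay 1 (298,443), bay 2 (347,470) and the lamp (162,362) match the expected fully-home rows within about 1 px. The turret pip at (508,88) faces the hood, and no loose packs are left on the bench.

```bash
python3 -c "
from workcell import bot
print(bot.job_done())"
```

```text
the job is handed in; nothing more can be done
None
```

I've handed the job in after about 32 s of robot time: the charged pack is in the lamp, both flat packs are in charger bays 1 and 2, and the bullseye faces out through the hood. The last pictures agree with this, but no judging result came back.

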